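Pin the magazine flattening press shut

ROBOT

A 6-joint arm with a two-finger parallel gripper is mounted at the origin on the work surface. World frame = base frame: x ahead of the robot, y to its left, z up, the work surface at z = 0. Lengths are in mm, angles in rad, forces in N, time in s.
With the tool pointing down it reaches from about 400 to 825 mm from the base axis. Payload 7 kg.
Tool frame: the origin (TCP) lies midway between the tips of the shut fingers; the grasp point (between the pads) lies 19 mm behind it; x points along the fingers, y is the direction in which the jaws open and shut, and the axes are right-handed (so a half turn about x gives the same grasp; the last joint's range is limited). The gripper opens to 85 mm and grips with 20 to 120 N. Pads are 22 mm wide; open, the fingers measure 114 mm over their backs; the gripper's body (76 mm by 85 mm) begins 54 mm behind the grasp point. The pads swing forward as they close: fully open they stand 13 mm farther back than shut.
Start: joints at [-0.936, 0.359, 0.012, 0, -1.224, -0.288], TCP at [229.398, -634.8, 231.302] pointing down, gripper open.
Joint ranges: [-3.07, 3.07], [-1.43, 2.12], [-1.02, 1.25], [-3.03, 1.67], [-3.05, -0], [-3.03, 3.03]. Speed limits (rad/s): [2.39, 2.39, 3.01, 3.14, 3.14, 3.14].

INTERFACE

Orientations are given as a unit quaternion [x, y, z, w].
In Python, from bench import get_obs, read_camera, camera_model, ctrl gives the robot as it stands.
- The arm moves only by the shell command python3 -m pendant 'ROWS' [FORCE]. ROWS is JSON, a list of rows, each an object with "slide": the shift along the tool's x, y, z in mm, a list of three; "twist": the turn about the tool's x in degrees; "grip": the finger opening in mm, from 0 to 85.4. A call has 1 to 8 rows; each row shifts and turns the commanded pose from where the row before left it, along the tool's axes as they then stand; what a row does not reach is not made up. A row lasts 1/12 s, in which the tool goes at most 41.7 mm and 7.16 degrees, less where a joint would pass 70% of its speed; a pose out of reach is approached as far as the arm can. A call is refused whole if a number of a shift passes 41.7 or a number of a turn 7.16, either way. A call with a gripper value outside its range is refused whole. The fingers move at their own pace and stop on an object; FORCE is the grip in N (left out, the last holds). Time passes only in rows, so rows that do not move let the fingers close. It gives the time, the measured TCP pose, the force and the opening at its end, in the units of the state.
- get_obs(): the state, without advancing time (a new reading comes with each control period).
- read_camera(name): name is "scene" or "top" or "wrist"; returns the picture (384x512x3 uint8, red, green, blue); there is no depth.
- camera_model(name): a dict with "fx", "fy", "cx", "cy" (pixels), "rvec" (rotation vector, rad) and "tvec" (3), from world to camera coordinates, as OpenCV has them; the wrist camera has in their place "mount" (4x4, takes a point from camera to tool coordinates, whose origin is the TCP and whose axes are the tool frame's). Camera axes: x right, y down, z forward; pixel columns grow to the right and rows downward; lengths in mm; the calibration is good to about 2 mm. A picture is of the moment at which its call begins: read the wrist's pose just before it. camera_model takes no time and is no camera call.
- ctrl.job_done(): hands the job in, once; it reports no verdict.
The state is a dict: "time": time; "q": joint angles; "qd": joint speeds; "effort": joint torques, N m; "tcp_pos": TCP position; "tcp_rot": TCP orientation; "ft_force": force on the tool from outside, world axes, zero at the start; "wrist_torque": the same for the moment, N m; "grip_width": finger opening in mm.
Only numpy, scipy, OpenCV 4.12 (cv2) and the standard library are available. Lean on these libraries where they do the work, as an engineer would, in place of code of your own. Each camera call takes 0.05 s, during which the arm holds its last target. There are 200 camera calls.

TASK

Close the board of the magazine press over its upright post, then lock it: take the spring cotter by its black grip and push its straight leg from the front through the post's cross hole until the bow snaps over the post and springs back. Feel your way and yield sideways, never ramming or bending it (keep it under about 20 N of contact with the press), let go of it there, and leave the tape roll, loupe and green cup where they are.

Things in the scene. Friction and masses are not known exactly. Their poses are not given: they have to be found in the camera images.
- press: Flattening press, fixed: plywood base 270 x 200 x 18 mm with magazines, a hinged wooden board and a steel post at the front. Origin: on the table, 140 mm behind the base front edge, mid width. x points from the front (post) to the back (hinge), z up. The post is 24 mm in diameter, its top at z = 78 mm, with a hole right through it along x.
- platen (a joint): Angle (rad) of the press's board: 0 = closed, grows as its front rises. Hinge line along y at x = 125, z = 39 mm of press, at the board's mid thickness. Board 12 mm thick, 190 wide, solid to 206 mm from the hinge, then two 22 mm prongs to 256 mm, 44 mm apart, that drop astride the post. Stiff hinge: it stays where left; a few N down near the front close it.
- press_hole (a point): Nominal hole centre: x -105, y 0, z 57 mm of press (same axes), 12 mm over the closed board. Hole 10 mm wide and high. The post is clamped in a slot with play: the real hole stands up to 10 mm fore or aft (x) and 5 mm sideways (y) of this point; height and direction are true; it does not yield. Find it sideways by feel or sight, in depth by the snap.
- cotter: Spring cotter (R clip), 90 g, lying flat. Origin: centre of the black grip's underside; x along the straight leg to its tip, z up. Grip 30 (x) x 20 (y) x 38 (z) mm, pinch its y sides. Coil: 24 mm wide, 14 high, centre x 26, y 8. Straight leg: 8 mm round, axis y 0, z 4, full to x = 90, tapering to a 3 mm point at x = 104. The bow leg (7 mm wire) is beside it at +y.
- cotter_seat (a point): Point on the straight leg's axis at x 52, z 4 mm of cotter (same axes): the post's axis lies here when home. Going in, the bow starts to spread with the post's axis about 26 mm ahead of this point, its waist crosses the post's middle at 13 mm, it has snapped at about 1 mm, and the coil hits the post, a hard stop, 3 mm past it.
- bow (a joint): Spread of the bow leg (rad): 0 relaxed, about 0.1 as its waist (x 65, y 10.5 mm of cotter; flared tip at x 85, y 19.5) rides over the post, under 0.05 once snapped over. Spring 2.5 N m/rad about the coil; pushing it over takes roughly 3 to 8 N (its pinch on the post adds some 10 N of contact), and the push drops as it snaps.
- tape: Roll of card-brown tape, 80 mm outside, 22 mm high, lying flat; origin at the centre of its underside. Bystander.
- loupe: Black loupe, 44 mm diameter, 42 mm high; origin at the centre of its underside. Bystander.
- pencup: Green open cup, 76 mm diameter, 100 mm high; origin at the centre of its underside. Bystander.

How it is judged:
By the outcome, as a careful person would: the job done as asked, in the order asked, and still so for the second after the job is handed in, with the robot touching nothing.
It also fails if it takes over 72 s, if anything falls off the work surface, if the arm or the gripper's body presses on something with over 40 N, if the wrist force passes 120 N, or if a joint passes its speed limit or range.

## Working session

There is one attempt and no reset: what is moved stays moved. The work goes in short steps, Python scripts to look and compute and a shell command to move; the robot and the scene stay as the last step left them, time stands still between calls to the robot, and variables do not carry over. Pictures are saved under pics/ and viewed, about 8 in all and at most 12, crops included, and the job is handed in when it is done.

```bash
mkdir -p pics; cat > h.py <<'E'
import numpy as np, cv2
from scipy.spatial.transform import Rotation as R
from bench import get_obs, read_camera, camera_model, ctrl
def snap(n,f,crop=None,s=1):
    im=cv2.cvtColor(read_camera(n),cv2.COLOR_RGB2BGR); cv2.imwrite('pics/raw_'+f,im)
    if crop: a,b,c,d=crop; im=im[b:d,a:c]
    cv2.imwrite('pics/'+f,cv2.resize(im,None,fx=s,fy=s,interpolation=cv2.INTER_CUBIC))
def ext(n,o=None):
    m=camera_model(n)
    if 'mount' in m:
        o=o or get_obs(); T=np.eye(4);T[:3,:3]=R.from_quat(o['tcp_rot']).as_matrix();T[:3,3]=o['tcp_pos']
        W=T@np.array(m['mount']); return m,W[:3,:3],W[:3,3]
    r=R.from_rotvec(np.ravel(m['rvec'])).as_matrix(); return m,r.T,-r.T@np.ravel(m['tvec'])
def px2w(n,u,v,z,o=None):
    m,A,c=ext(n,o); d=A@np.array([(u-m['cx'])/m['fx'],(v-m['cy'])/m['fy'],1]); return c+d*(z-c[2])/d[2]
def w2px(n,p,o=None):
    m,A,c=ext(n,o); q=A.T@(np.array(p,float)-c); return np.array([m['fx']*q[0]/q[2]+m['cx'],m['fy']*q[1]/q[2]+m['cy']])
def tool():
    o=get_obs(); M=R.from_quat(o['tcp_rot']).as_matrix()
    print('t',round(o['time'],2),'tcp',np.round(o['tcp_pos'],1),'F',np.round(o['ft_force'],1),'w',round(o['grip_width'],1));print(np.round(M,3)); return o,M
E
python3 - <<'E'
from h import *
a=read_camera('top');b=read_camera('scene')
cv2.imwrite('pics/top.png',cv2.cvtColor(a,cv2.COLOR_RGB2BGR));cv2.imwrite('pics/scene.png',cv2.cvtColor(b,cv2.COLOR_RGB2BGR))
tool()
for n in('top','scene'):print(n,ext(n)[2], camera_model(n)['fx'])
print(camera_model('wrist'))
E
```

```text
t 0.1 tcp [ 229.3 -634.4  230.5] F [-0.1  1.2 -0.1] w 85.6
[[-0.001 -0.34   0.941]
 [ 0.001  0.941  0.34 ]
 [-1.     0.001 -0.   ]]
top [ 460.01866234  -27.01349089 1025.48315779] 408.4199271216524
scene [1480.95298418  648.98031101  936.38306587] 456.67093351715306
{'fx': 325.558099998214, 'fy': 325.558099998214, 'cx': 256.4424999099972, 'cy': 191.1303967549999, 'mount': array([[ 1.45181135e-03, -2.89150421e-01,  9.57282574e-01,
        -1.43413570e+02],
       [ 9.99998946e-01,  4.50857359e-04, -1.38041186e-03,
         4.35108054e-01],
       [-3.24512227e-05,  9.57283569e-01,  2.89150770e-01,
        -7.47581139e+01],
       [ 0.00000000e+00,  0.00000000e+00,  0.00000000e+00,
         1.00000000e+00]])}
```

View pics/top.png

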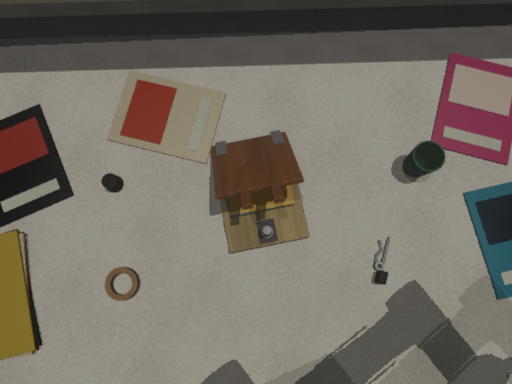

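View pics/scene.png

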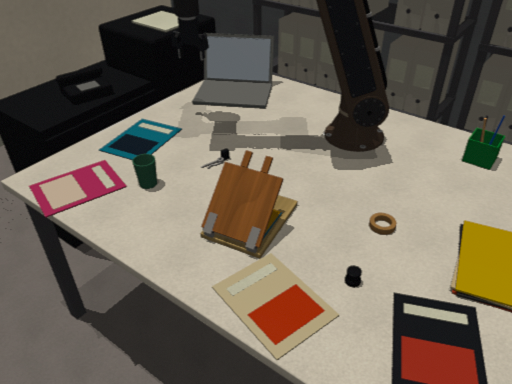

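The top view shows the press at (262,195), with its post near (267,231) and hinges at (221,148) and (277,137). The cotter is at (382,262), the tape at (122,284), the loupe at (113,183) and the cup at (428,157). Next I'll enlarge the press and cotter.

```bash
python3 - <<'E'
from h import *
a=cv2.imread('pics/top.png')
p=cv2.resize(a[125:260,200:315],None,fx=4,fy=4,interpolation=cv2.INTER_CUBIC)
c=cv2.resize(a[230:292,365:400],None,fx=8,fy=8,interpolation=cv2.INTER_CUBIC)
H=max(p.shape[0],c.shape[0]);o=np.zeros((H,p.shape[1]+c.shape[1],3),np.uint8);o[:p.shape[0],:p.shape[1]]=p;o[:c.shape[0],p.shape[1]:]=c
print(o.shape,p.shape);cv2.imwrite('pics/crops.png',o)
for u,v,z in [(267,231,78),(382,278,38),(388,238,4),(122,284,22),(113,183,42),(428,157,100),(229,251,18),(308,236,18)]: print(u,v,px2w('top',u,v,z).round(1))
E
```

```text
(540, 740, 3) (540, 460, 3)
267 231 [541.2 -34.8  78. ]
382 278 [ 426.3 -303.5   38. ]
388 238 [ 521.9 -335.6    4. ]
122 284 [428.2 317.   22. ]
113 183 [672.8 340.8  42. ]
428 157 [ 701.5 -415.2  100. ]
229 251 [500.  59.  18.]
308 236 [ 531.3 -135.7   18. ]
```

View pics/crops.png

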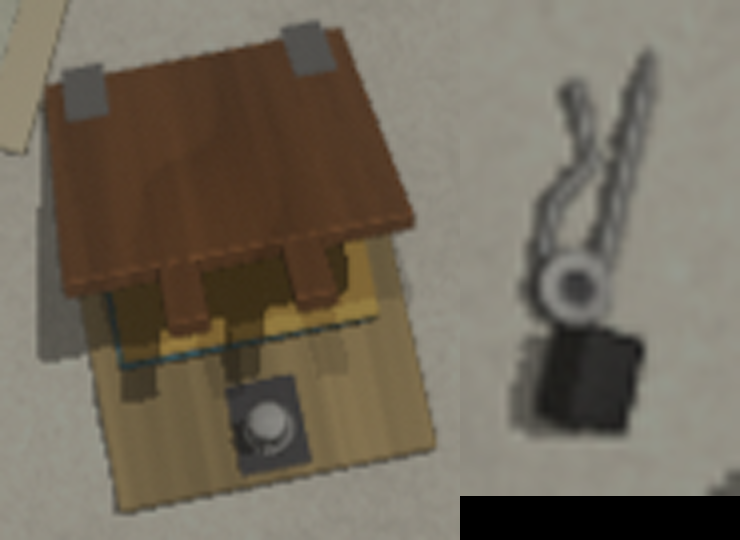

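```bash
cat >> h.py <<'E'
def press():
    c=lambda x,y:(x/4+200,y/4+125)
    L=px2w('top',*c(118,513),18);Rr=px2w('top',*c(435,447),18)
    y=(L-Rr)/np.linalg.norm(L-Rr); x=np.array([y[1],-y[0],0]); O=(L+Rr)/2+140*x; O[2]=0
    return O,np.c_[x,y,[0,0,1]],np.linalg.norm(L-Rr)
E
python3 - <<'E'
from h import *
c=lambda x,y:(x/4+200,y/4+125)
O,M,w=press();print('press',O,np.degrees(np.arctan2(M[1,0],M[0,0])),w)
print('post in press',M.T@(px2w('top',*c(270,422),78)-O))
from scipy.optimize import brentq
# board angle: point at radius r on board top, y=yp
for (u,v),r,yp in [(c(190,330),256,33),(c(320,303),256,-33),(c(75,295),206,95),(c(412,222),206,-95)]:
    best=min(np.arange(.1,1.5,.01),key=lambda t:np.linalg.norm(w2px('top',O+M@[125-r*np.cos(t),yp,39+r*np.sin(t)])-(u,v)))
    print('ang',best,np.linalg.norm(w2px('top',O+M@[125-r*np.cos(best),yp,39+r*np.sin(best)])-(u,v)))
print('hinge px', [w2px('top',O+M@[125,s*95,39]) for s in(1,-1)],c(45,88),c(340,30))
d=lambda x,y:((x-460)/8+365,y/8+230)
g=px2w('top',*d(605,383),38);t=px2w('top',*d(650,52),4);b=px2w('top',*d(606,250),4)
print('grip',g,'tip',t,'base',b,'yaws',[np.degrees(np.arctan2(*(t-q)[[1,0]])) for q in(g,b)],np.linalg.norm((t-g)[:2]))
E
```

```text
press [649.77794513 -15.1879281    0.        ] 10.122618404908408 198.31913233423205
post in press [-109.47708348   -1.59415215   78.        ]
ang 0.7199999999999996 0.7564710760590712
ang 0.7299999999999996 1.2906904326128203
ang 0.7099999999999996 3.3046494856549695
ang 0.7299999999999996 0.3344525131968064
hinge px [array([210.54373878, 148.01839813]), array([284.64399162, 133.18771667])] (211.25, 147.0) (285.0, 132.5)
grip [ 426.48372672 -306.13663245   38.        ] tip [ 525.54954674 -337.76517474    4.        ] base [ 465.31100958 -319.25717225    4.        ] yaws [np.float64(-17.70661674371532), np.float64(-17.07932514298832)] 103.99231406490176
```

```bash
python3 -m pendant '[{"slide":[-10,22,31],"grip":0},{"slide":[-10,22,31]},{"slide":[-10,22,31]},{"slide":[0,23,32]},{"slide":[0,23,32]},{"slide":[0,23,32]},{"slide":[0,23,32]},{"slide":[0,23,32]}]' 40
python3 -m pendant '[{"slide":[0,23,32]},{"slide":[0,23,32]},{"slide":[0,23,32]},{"slide":[0,23,32]},{"slide":[0,23,32]},{"slide":[0,23,32]},{"slide":[0,23,32],"twist":5},{"slide":[0,20,25],"twist":5}]'
python3 -m pendant '[{"slide":[0,0,0]},{"slide":[0,0,0]},{"slide":[0,0,0]}]'
cat >> h.py <<'E'
def pp():
    o,T=tool();O,M,_=press()
    print('in press',(M.T@(np.array(o['tcp_pos'])-O)).round(1),'F press',(M.T@o['ft_force']).round(1),'yaw z vs press',np.degrees(np.arctan2(*(M.T@T[:,2])[[1,0]])).round(1))
    return o,T,O,M
E
python3 -c "
from h import *
o,T,O,M=pp(); d=O+M@[5,0,215]-o['tcp_pos'];print('to go tool',(T.T@d).round(1))"
```

```text
t 0.1 tcp [ 229.3 -634.4  230.5] F [-0.1  1.2 -0.1] w 85.6
[[-0.001 -0.34   0.941]
 [ 0.001  0.941  0.34 ]
 [-1.     0.001 -0.   ]]
in press [-522.8 -535.7  230.5] F press [ 0.1  1.2 -0.1] yaw z vs press 9.7
to go tool [ 16.  438.6 610.8]validation failed for argument at $[0]...
validation failed for argument at $[0]...
validation failed for argument at $[0]...
```

```bash
python3 -m pendant '[{"slide":[-10,22,31],"twist":0,"grip":0},{"slide":[-10,22,31],"twist":0,"grip":0},{"slide":[-10,22,31],"twist":0,"grip":0},{"slide":[0,23,32],"twist":0,"grip":0},{"slide":[0,23,32],"twist":0,"grip":0},{"slide":[0,23,32],"twist":0,"grip":0},{"slide":[0,23,32],"twist":0,"grip":0},{"slide":[0,23,32],"twist":0,"grip":0}]' 40
python3 -m pendant '[{"slide":[0,23,32],"twist":0,"grip":0},{"slide":[0,23,32],"twist":0,"grip":0},{"slide":[0,23,32],"twist":0,"grip":0},{"slide":[0,23,32],"twist":0,"grip":0},{"slide":[0,23,32],"twist":0,"grip":0},{"slide":[0,23,32],"twist":0,"grip":0},{"slide":[0,23,32],"twist":5,"grip":0},{"slide":[0,20,25],"twist":5,"grip":0}]'
python3 -m pendant '[{"slide":[0,0,0],"twist":0,"grip":0},{"slide":[0,0,0],"twist":0,"grip":0},{"slide":[0,0,0],"twist":0,"grip":0}]'
python3 -c "
from h import *
o,T,O,M=pp(); d=O+M@[5,0,215]-o['tcp_pos'];print('to go tool',(T.T@d).round(1))"
```

```text
time: 0.77
tcp_pos: [406.3, -376.8, 261.2]
tcp_rot: [-0.122, 0.697, 0.122, 0.696]
ft_force: [0.2, -1.6, 0.7]
grip_width: -0.2
time: 1.43
tcp_pos: [581.7, -122.8, 261.0]
tcp_rot: [-0.06, 0.705, 0.06, 0.704]
ft_force: [0.8, -0.7, 0.0]
grip_width: 0.3
time: 1.68
tcp_pos: [580.5, -125.1, 260.8]
tcp_rot: [-0.061, 0.705, 0.061, 0.704]
ft_force: [0.0, 0.9, 0.2]
grip_width: 0.0
t 1.68 tcp [ 580.5 -125.1  260.8] F [0.  0.9 0.2] w 0.0
[[-0.001 -0.173  0.985]
 [-0.     0.985  0.173]
 [-1.     0.    -0.001]]
in press [-87.6 -96.  260.8] F press [0.2 0.8 0.2] yaw z vs press -0.2
to go tool [45.7 96.3 92.3]
```

```bash
python3 -m pendant '[{"slide":[0,25,24],"twist":0,"grip":0},{"slide":[0,25,24],"twist":0,"grip":0},{"slide":[0,25,24],"twist":0,"grip":0},{"slide":[0,21,22],"twist":0,"grip":0},{"slide":[22,0,0],"twist":0,"grip":0},{"slide":[22,0,0],"twist":0,"grip":0},{"slide":[0,0,0],"twist":0,"grip":0}]'
python3 -m pendant '[{"slide":[12,0,-3],"twist":0,"grip":0},{"slide":[10,0,-4],"twist":0,"grip":0},{"slide":[8,0,-4],"twist":0,"grip":0},{"slide":[8,0,-4],"twist":0,"grip":0},{"slide":[5,0,-3],"twist":0,"grip":0}]'
python3 -c "
from h import *
pp()"
```

```text
time: 2.27
tcp_pos: [654.2, -15.4, 212.5]
tcp_rot: [-0.06, 0.707, 0.061, 0.702]
ft_force: [-0.8, 0.3, -1.4]
grip_width: 0.1
time: 2.68
tcp_pos: [638.6, -18.3, 174.1]
tcp_rot: [-0.061, 0.704, 0.061, 0.705]
ft_force: [-0.2, -0.3, 3.7]
grip_width: -0.2
t 2.68 tcp [638.6 -18.3 174.1] F [-0.2 -0.3  3.7] w -0.2
[[ 0.    -0.171  0.985]
 [-0.     0.985  0.171]
 [-1.    -0.     0.   ]]
in press [-11.6  -1.1 174.1] F press [-0.3 -0.3  3.7] yaw z vs press -0.3
```

```bash
python3 -m pendant '[{"slide":[10,0,-7],"twist":0,"grip":0},{"slide":[10,0,-7],"twist":0,"grip":0},{"slide":[10,0,-6],"twist":0,"grip":0},{"slide":[10,0,-6],"twist":0,"grip":0},{"slide":[9,0,-4],"twist":0,"grip":0},{"slide":[9,0,-4],"twist":0,"grip":0},{"slide":[9,0,-3],"twist":0,"grip":0},{"slide":[9,0,-3],"twist":0,"grip":0}]'
python3 -m pendant '[{"slide":[9,0,-3],"twist":0,"grip":0},{"slide":[9,0,-2],"twist":0,"grip":0},{"slide":[9,0,-2],"twist":0,"grip":0},{"slide":[9,0,-1],"twist":0,"grip":0},{"slide":[6,0,-1],"twist":0,"grip":0},{"slide":[3,0,0],"twist":0,"grip":0},{"slide":[2,0,0],"twist":0,"grip":0}]'
python3 -c "
from h import *
pp()"
```

```text
time: 3.35
tcp_pos: [599.6, -24.7, 97.8]
tcp_rot: [-0.061, 0.704, 0.061, 0.705]
ft_force: [-1.0, -1.3, 3.2]
grip_width: 0.2
time: 3.93
tcp_pos: [590.4, -26.1, 50.5]
tcp_rot: [-0.061, 0.705, 0.061, 0.704]
ft_force: [-1.6, -0.5, 1.5]
grip_width: -0.1
t 3.93 tcp [590.4 -26.1  50.5] F [-1.6 -0.5  1.5] w -0.1
[[-0.001 -0.171  0.985]
 [-0.     0.985  0.171]
 [-1.     0.    -0.001]]
in press [-60.3  -0.3  50.5] F press [-1.6 -0.2  1.5] yaw z vs press -0.3
```

```bash
python3 -m pendant '[{"slide":[3,0,0],"twist":0,"grip":0},{"slide":[2,0,0],"twist":0,"grip":0},{"slide":[1,0,0],"twist":0,"grip":0},{"slide":[1,0,0],"twist":0,"grip":0}]'
python3 -m pendant '[{"slide":[1,0,0],"twist":0,"grip":0},{"slide":[0,0,0],"twist":0,"grip":0}]'
python3 -c "
from h import *
pp()"
```

```text
time: 4.27
tcp_pos: [590.7, -26.1, 45.0]
tcp_rot: [-0.061, 0.705, 0.061, 0.704]
ft_force: [-7.6, 1.1, 18.2]
grip_width: -0.1
time: 4.43
tcp_pos: [590.7, -26.1, 45.0]
tcp_rot: [-0.061, 0.704, 0.061, 0.704]
ft_force: [-7.2, 1.1, 16.7]
grip_width: 0.1
t 4.43 tcp [590.7 -26.1  45. ] F [-7.2  1.1 16.7] w 0.1
[[ 0.    -0.172  0.985]
 [-0.     0.985  0.172]
 [-1.    -0.     0.   ]]
in press [-60.1  -0.4  45. ] F press [-6.9  2.4 16.7] yaw z vs press -0.2
```

```bash
python3 -m pendant '[{"slide":[-20,0,0],"twist":0,"grip":0},{"slide":[-30,0,0],"twist":0,"grip":0},{"slide":[-30,0,0],"twist":0,"grip":0},{"slide":[0,0,0],"twist":0,"grip":0},{"slide":[0,0,0],"twist":0,"grip":0},{"slide":[0,0,0],"twist":0,"grip":0}]'
python3 -c "
from h import *
pp(); snap('wrist','w1.png')
O,M,_=press()
for y in(0,1,):
  print(w2px('wrist',O+M@[-109.5,-1.6,78]))
import json;o=get_obs();json.dump({k:np.array(o[k]).tolist() for k in('tcp_pos','tcp_rot')},open('w1.json','w'))"
```

```text
time: 4.93
tcp_pos: [590.8, -25.9, 123.3]
tcp_rot: [-0.061, 0.704, 0.061, 0.705]
ft_force: [-0.8, -0.3, -0.2]
grip_width: 0.1
t 4.93 tcp [590.8 -25.9 123.3] F [-0.8 -0.3 -0.2] w 0.1
[[ 0.001 -0.171  0.985]
 [ 0.001  0.985  0.171]
 [-1.     0.001  0.001]]
in press [-59.9  -0.2 123.3] F press [-0.9 -0.1 -0.2] yaw z vs press -0.3
[253.76547645 139.36802569]
[253.76547645 139.36802569]
```

View pics/w1.png

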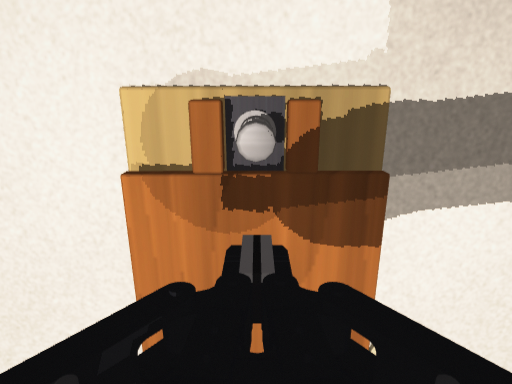

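The board is closed: the prongs straddle the post, and the post's top is at pixel (256,142). The base front corners are at (121,87) and (390,87), and the prong inner edges are at u=222 and u=287.

```bash
python3 - <<'E'
from h import *
import json
o=json.load(open('w1.json'));O,M,_=press()
f=lambda u,v,z:(M.T@(px2w('wrist',u,v,z,o)-O)).round(1)
for n,a in dict(baseL=(121,87,18),baseR=(390,87,18),prLi=(223,135,45),prRi=(287,135,45),prLo=(190,135,45),prRo=(321,135,45),tipL=(205,99,45),tipR=(305,99,45),solL=(122,173,45),solR=(389,173,45)).items():print(n,f(*a))
im=cv2.imread('pics/raw_w1.png')[115:165,225:290];cv2.imwrite('pics/post.png',cv2.resize(im,None,fx=10,fy=10,interpolation=cv2.INTER_CUBIC))
for v in (142,):print('post',f(256,v,78))
E
```

```text
baseL [-139.7  -98.4   18. ]
baseR [-138.8   96.9   18. ]
prLi [-108.   -22.7   45. ]
prRi [-107.9   20.5   45. ]
prLo [-108.1  -44.9   45. ]
prRo [-107.7   43.4   45. ]
tipL [-131.5  -33.6   45. ]
tipR [-131.2   31.7   45. ]
solL [-82.  -94.1  45. ]
solR [-81.2  92.2  45. ]
post [-108.    -0.3   78. ]
```

View pics/post.png

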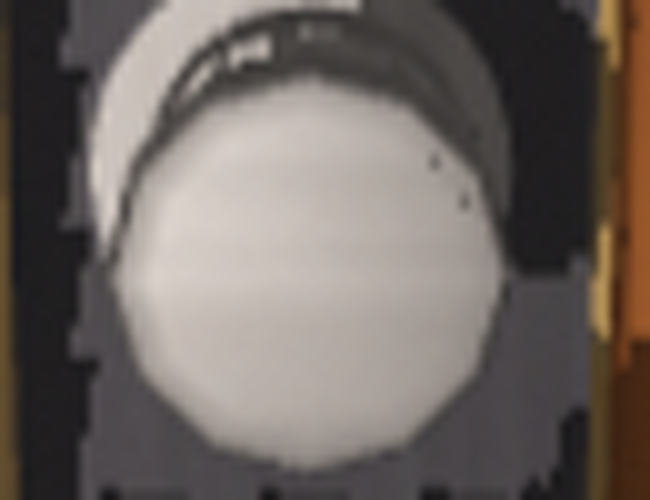

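```bash
python3 -m pendant '[{"slide":[0,-27.5,-23.3],"twist":0,"grip":60},{"slide":[0,-27.5,-23.3],"twist":0,"grip":60},{"slide":[0,-27.5,-23.3],"twist":0,"grip":60},{"slide":[0,-27.5,-23.3],"twist":0,"grip":60},{"slide":[0,-27.5,-23.3],"twist":0,"grip":60},{"slide":[0,-27.5,-23.3],"twist":0,"grip":60},{"slide":[0,-27.5,-23.3],"twist":0,"grip":60},{"slide":[0,-27.5,-23.3],"twist":0,"grip":60}]'
python3 -m pendant '[{"slide":[0,-27.5,-23.3],"twist":6.8,"grip":60},{"slide":[0,0,0],"twist":6.8,"grip":60},{"slide":[0,0,0],"twist":6.8,"grip":60},{"slide":[0,0,0],"twist":6.8,"grip":60},{"slide":[0,0,0],"twist":0,"grip":60},{"slide":[0,0,0],"twist":0,"grip":60},{"slide":[0,0,0],"twist":0,"grip":60}]'
python3 -c "
from h import *
pp(); snap('wrist','w2.png')
import json;o=get_obs();json.dump({k:np.array(o[k]).tolist() for k in('tcp_pos','tcp_rot')},open('w2.json','w'))"
```

```text
time: 5.65
tcp_pos: [443.2, -275.8, 122.2]
tcp_rot: [-0.061, 0.705, 0.061, 0.704]
ft_force: [0.3, -0.4, -0.5]
grip_width: 60.1
time: 6.23
tcp_pos: [426.5, -305.7, 122.7]
tcp_rot: [0.105, 0.7, -0.105, 0.699]
ft_force: [-0.8, -0.3, 0.2]
grip_width: 60.0
t 6.23 tcp [ 426.5 -305.7  122.7] F [-0.8 -0.3  0.2] w 60.0
[[-0.001  0.294  0.956]
 [ 0.     0.956 -0.294]
 [-1.     0.    -0.001]]
in press [-270.8 -246.7  122.7] F press [-0.8 -0.2  0.2] yaw z vs press -27.2
```

View pics/w2.png

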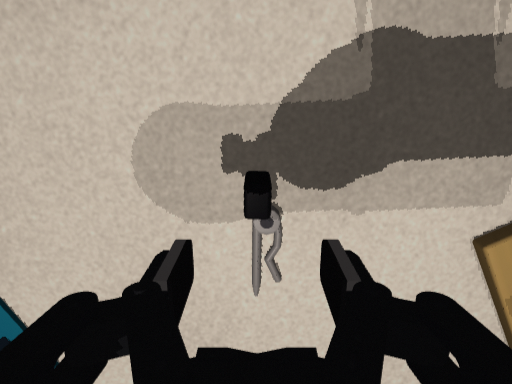

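```bash
python3 - <<'E'
from h import *
import json
o=json.load(open('w2.json'));T=R.from_quat(o['tcp_rot']).as_matrix();p=np.array(o['tcp_pos'])
f=lambda u,v,z:(T.T@(px2w('wrist',u,v,z,o)-p))[1:].round(1)
print('tool y,z: tip',f(257,294,3),'leg',f(256.5,240,4),'top mid front',f(258,219,38),'top L',f(245.5,205,38),'top R',f(271,205,38),'coil',f(267,223,7))
im=cv2.imread('pics/raw_w2.png')[165:300,230:300];cv2.imwrite('pics/cot.png',cv2.resize(im,None,fx=4.4,fy=4.4,interpolation=cv2.INTER_CUBIC))
E
```

```text
tool y,z: tip [-1.000e-01  1.054e+02] leg [-0.6 49.7] top mid front [ 0.6 16.2] top L [-8.7  5.1] top R [10.3  5.1] coil [ 8.5 32.3]
```

View pics/cot.png

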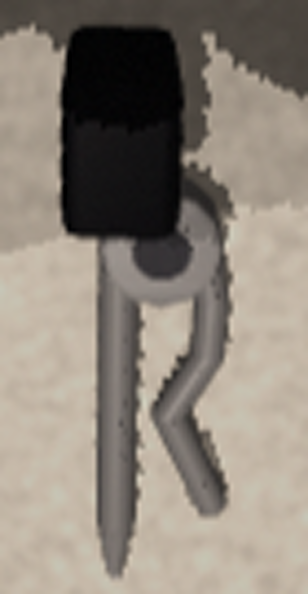

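```bash
python3 -m pendant '[{"slide":[30,0,1],"twist":0,"grip":60},{"slide":[30,0,0],"twist":0,"grip":60},{"slide":[25,0,0],"twist":0,"grip":60},{"slide":[18,0,0],"twist":0,"grip":60},{"slide":[11,0,0],"twist":0,"grip":60},{"slide":[0,0,0],"twist":0,"grip":60},{"slide":[0,0,0],"twist":0,"grip":12},{"slide":[0,0,0],"twist":0,"grip":12}]' 70
python3 -m pendant '[{"slide":[0,0,0],"twist":0,"grip":12},{"slide":[0,0,0],"twist":0,"grip":12},{"slide":[0,0,0],"twist":0,"grip":12},{"slide":[0,0,0],"twist":0,"grip":12},{"slide":[0,0,0],"twist":0,"grip":12}]'
```

```text
time: 6.95
tcp_pos: [428.4, -306.3, 10.0]
tcp_rot: [0.106, 0.699, -0.106, 0.699]
ft_force: [-0.3, -0.6, 0.8]
grip_width: 36.7
time: 7.37
tcp_pos: [428.6, -306.4, 10.6]
tcp_rot: [0.106, 0.698, -0.106, 0.7]
ft_force: [-1.2, 2.8, 6.6]
grip_width: 18.7
```

```bash
python3 -m pendant '[{"slide":[-10,0,0],"twist":0,"grip":12},{"slide":[-20,0,0],"twist":0,"grip":12},{"slide":[-30,0,0],"twist":0,"grip":12},{"slide":[-30,0,0],"twist":0,"grip":12},{"slide":[0,0,0],"twist":-6.8,"grip":12},{"slide":[0,0,0],"twist":-6.8,"grip":12},{"slide":[0,0,0],"twist":-6.8,"grip":12},{"slide":[0,0,0],"twist":-6.8,"grip":12}]'
python3 -m pendant '[{"slide":[0,0,0],"twist":0,"grip":12},{"slide":[0,0,0],"twist":0,"grip":12},{"slide":[0,0,0],"twist":0,"grip":12}]'
python3 - <<'E'
from h import *
o,T,O,M=pp()
import json;json.dump({k:np.array(o[k]).tolist() for k in('tcp_pos','tcp_rot')},open('w3.json','w'))
a=read_camera('wrist');b=read_camera('scene')
for n,i in(('w3',a),('s3',b)):cv2.imwrite(f'pics/raw_{n}.png',cv2.cvtColor(i,cv2.COLOR_RGB2BGR))
w=cv2.resize(cv2.imread('pics/raw_w3.png')[150:320,215:305],None,fx=3.4,fy=3.4,interpolation=cv2.INTER_CUBIC)
u,v=w2px('scene',o['tcp_pos']+T@[0,0,40]).astype(int);print(u,v)
s=cv2.resize(cv2.imread('pics/raw_s3.png')[v-36:v+36,u-36:u+36],(578,578),interpolation=cv2.INTER_CUBIC)
if s.shape[0]!=w.shape[0]: s=cv2.resize(s,(470,w.shape[0]))
cv2.imwrite('pics/hold.png',np.hstack([w,s]));print(w.shape,s.shape)
# offsets tool frame candidates
E
```

```text
time: 8.03
tcp_pos: [427.6, -306.1, 100.5]
tcp_rot: [-0.063, 0.704, 0.063, 0.705]
ft_force: [0.0, 0.1, -0.6]
grip_width: 19.1
time: 8.28
tcp_pos: [427.7, -306.2, 99.7]
tcp_rot: [-0.059, 0.704, 0.059, 0.705]
ft_force: [-0.7, -0.2, -1.2]
grip_width: 18.9
t 8.28 tcp [ 427.7 -306.2   99.7] F [-0.7 -0.2 -1.2] w 18.9
[[ 0.    -0.168  0.986]
 [-0.     0.986  0.168]
 [-1.    -0.     0.   ]]
in press [-269.8 -247.4   99.7] F press [-0.7 -0.1 -1.2] yaw z vs press -0.5
217 140
(578, 306, 3) (578, 578, 3)
```

View pics/hold.png

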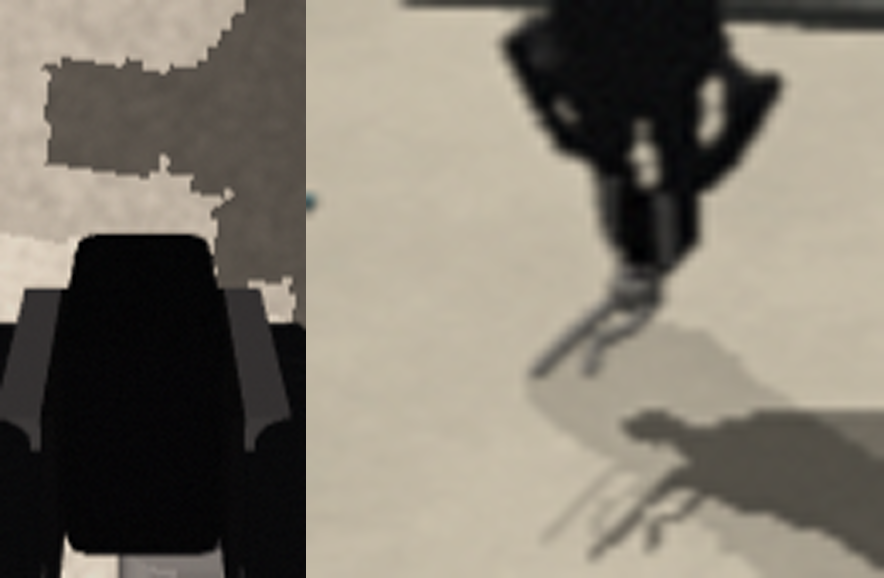

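```bash
python3 - <<'E'
from h import *
import json
o=json.load(open('w3.json'));T=R.from_quat(o['tcp_rot']).as_matrix();p=np.array(o['tcp_pos'])
for nm,q in dict(tip=[6.6,0,105],leg60=[6.6,0,61],tipUp5=[1.6,0,105],tipDn5=[11.6,0,105],gripfront_bottom=[10.6,0,16],bowtip=[6.6,19.5,86]).items():
    s=w2px('scene',p+T@q);print(nm,'crop px',((s-[181,104])*578/72+[306,0]).round(),'wrist',w2px('wrist',p+T@q,o).round(1))
im=cv2.imread('pics/raw_w3.png')[260:384,200:320];cv2.imwrite('pics/w3b.png',cv2.resize(im,None,fx=4.8,fy=4.8,interpolation=cv2.INTER_CUBIC))
E
```

```text
tip crop px [522. 374.] wrist [256.4 405.3]
leg60 crop px [576. 326.] wrist [256.4 345.3]
tipUp5 crop px [521. 364.] wrist [256.3 413.2]
tipDn5 crop px [523. 384.] wrist [256.4 397.9]
gripfront_bottom crop px [630. 285.] wrist [256.4 270.5]
bowtip crop px [585. 364.] wrist [289.7 380.4]
```

View pics/w3b.png

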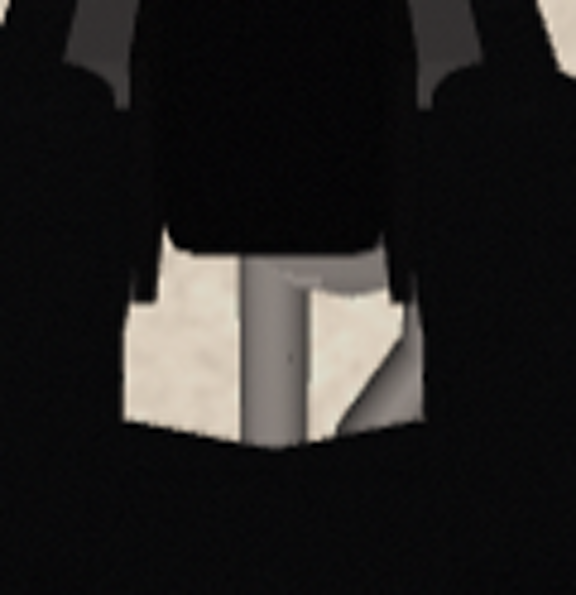

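```bash
python3 -m pendant '[{"slide":[0,30,0],"twist":0,"grip":12},{"slide":[0,36,4],"twist":0,"grip":12},{"slide":[0,36,4],"twist":0,"grip":12},{"slide":[0,36,4],"twist":0,"grip":12},{"slide":[0,36,4],"twist":0,"grip":12},{"slide":[0,36,4],"twist":0,"grip":12},{"slide":[0,30,4],"twist":0,"grip":12},{"slide":[0,7,4],"twist":0,"grip":12}]'
python3 -m pendant '[{"slide":[15,0,0],"twist":0,"grip":12},{"slide":[15,0,0],"twist":0,"grip":12},{"slide":[6,0,0],"twist":0,"grip":12},{"slide":[0,0,0],"twist":0,"grip":12},{"slide":[0,0,0],"twist":0,"grip":12},{"slide":[0,0,0],"twist":0,"grip":12}]'
python3 -c "
from h import *
o,T,O,M=pp(); d=O+M@[-235,-.6,63.6]-o['tcp_pos'];print('to go tool',(T.T@d).round(1))"
```

```text
time: 9.05
tcp_pos: [412.6, -55.1, 99.7]
tcp_rot: [-0.061, 0.704, 0.061, 0.705]
ft_force: [0.1, 0.3, 0.5]
grip_width: 18.5
time: 9.55
tcp_pos: [413.4, -58.2, 63.8]
tcp_rot: [-0.061, 0.704, 0.061, 0.705]
ft_force: [0.2, 1.2, -1.8]
grip_width: 19.4
t 9.55 tcp [413.4 -58.2  63.8] F [ 0.2  1.2 -1.8] w 19.4
[[ 0.    -0.171  0.985]
 [-0.     0.985  0.171]
 [-1.    -0.     0.   ]]
in press [-240.3   -0.8   63.8] F press [ 0.4  1.1 -1.8] yaw z vs press -0.3
to go tool [0.2 0.2 5.3]
```

```bash
python3 -m pendant '[{"slide":[0,0.2,6],"twist":0,"grip":12},{"slide":[0,0,5],"twist":0,"grip":12},{"slide":[0,0,3],"twist":0,"grip":12},{"slide":[0,0,2],"twist":0,"grip":12},{"slide":[0,0,1],"twist":0,"grip":12},{"slide":[0,0,0],"twist":0,"grip":12}]'
python3 -c "
from h import *
pp()"
python3 -m pendant '[{"slide":[0,0,1],"twist":0,"grip":12},{"slide":[0,0,1],"twist":0,"grip":12},{"slide":[0,0,1],"twist":0,"grip":12},{"slide":[0,0,1],"twist":0,"grip":12}]'
python3 -c "
from h import *
pp()"
```

```text
time: 10.05
tcp_pos: [429.9, -54.9, 63.3]
tcp_rot: [-0.061, 0.705, 0.061, 0.704]
ft_force: [0.3, -0.5, -1.0]
grip_width: 18.8
t 10.05 tcp [429.9 -54.9  63.3] F [ 0.3 -0.5 -1. ] w 18.8
[[-0.    -0.171  0.985]
 [-0.     0.985  0.171]
 [-1.    -0.    -0.   ]]
in press [-223.4   -0.4   63.3] F press [ 0.2 -0.6 -1. ] yaw z vs press -0.3
time: 10.38
tcp_pos: [433.6, -54.2, 63.3]
tcp_rot: [-0.061, 0.705, 0.061, 0.704]
ft_force: [0.1, -0.1, -1.0]
grip_width: 18.6
t 10.38 tcp [433.6 -54.2  63.3] F [ 0.1 -0.1 -1. ] w 18.6
[[-0.    -0.171  0.985]
 [-0.     0.985  0.171]
 [-1.    -0.    -0.   ]]
in press [-219.6   -0.4   63.3] F press [ 0.1 -0.1 -1. ] yaw z vs press -0.3
```

```bash
for i in 1 ; do python3 -m pendant '[{"slide":[0,0,1],"twist":0,"grip":12},{"slide":[0,0,1],"twist":0,"grip":12},{"slide":[0,0,1],"twist":0,"grip":12},{"slide":[0,0,1],"twist":0,"grip":12},{"slide":[0,0,0],"twist":0,"grip":12}]'; done
python3 -c "
from h import *
pp()"
python3 -m pendant '[{"slide":[0,0,1],"twist":0,"grip":12},{"slide":[0,0,1],"twist":0,"grip":12},{"slide":[0,0,1],"twist":0,"grip":12},{"slide":[0,0,1],"twist":0,"grip":12},{"slide":[0,0,0],"twist":0,"grip":12}]'
python3 -c "
from h import *
pp()"
```

```text
time: 10.8
tcp_pos: [437.8, -53.5, 63.3]
tcp_rot: [-0.061, 0.704, 0.061, 0.705]
ft_force: [0.8, -0.6, -0.6]
grip_width: 19.2
t 10.8 tcp [437.8 -53.5  63.3] F [ 0.8 -0.6 -0.6] w 19.2
[[ 0.    -0.172  0.985]
 [-0.     0.985  0.172]
 [-1.    -0.     0.   ]]
in press [-215.4   -0.5   63.3] F press [ 0.7 -0.7 -0.6] yaw z vs press -0.2
time: 11.22
tcp_pos: [441.8, -52.8, 63.3]
tcp_rot: [-0.061, 0.704, 0.061, 0.705]
ft_force: [-0.3, 0.2, -1.0]
grip_width: 19.1
t 11.22 tcp [441.8 -52.8  63.3] F [-0.3  0.2 -1. ] w 19.1
[[ 0.    -0.171  0.985]
 [-0.     0.985  0.171]
 [-1.    -0.     0.   ]]
in press [-211.4   -0.5   63.3] F press [-0.3  0.2 -1. ] yaw z vs press -0.2
```

```bash
python3 -m pendant '[{"slide":[0,0,1],"twist":0,"grip":12},{"slide":[0,0,1],"twist":0,"grip":12},{"slide":[0,0,1],"twist":0,"grip":12},{"slide":[0,0,1],"twist":0,"grip":12},{"slide":[0,0,1],"twist":0,"grip":12},{"slide":[0,0,0],"twist":0,"grip":12}]'
python3 -c "
from h import *
pp()"
python3 -m pendant '[{"slide":[0,0,1],"twist":0,"grip":12},{"slide":[0,0,1],"twist":0,"grip":12},{"slide":[0,0,1],"twist":0,"grip":12},{"slide":[0,0,1],"twist":0,"grip":12},{"slide":[0,0,1],"twist":0,"grip":12},{"slide":[0,0,0],"twist":0,"grip":12}]'
python3 -c "
from h import *
pp()"
```

```text
time: 11.72
tcp_pos: [446.7, -51.9, 63.3]
tcp_rot: [-0.061, 0.704, 0.061, 0.705]
ft_force: [-0.3, 0.3, -0.7]
grip_width: 18.8
t 11.72 tcp [446.7 -51.9  63.3] F [-0.3  0.3 -0.7] w 18.8
[[ 0.    -0.171  0.985]
 [ 0.     0.985  0.171]
 [-1.    -0.     0.   ]]
in press [-206.4   -0.5   63.3] F press [-0.2  0.3 -0.7] yaw z vs press -0.3
time: 12.22
tcp_pos: [451.6, -51.1, 63.3]
tcp_rot: [-0.061, 0.704, 0.061, 0.705]
ft_force: [-0.3, 0.4, -1.4]
grip_width: 18.9
t 12.22 tcp [451.6 -51.1  63.3] F [-0.3  0.4 -1.4] w 18.9
[[ 0.    -0.171  0.985]
 [-0.     0.985  0.171]
 [-1.    -0.     0.   ]]
in press [-201.4   -0.5   63.3] F press [-0.2  0.4 -1.4] yaw z vs press -0.2
```

```bash
python3 -m pendant '[{"slide":[0,0,1.5],"twist":0,"grip":12},{"slide":[0,0,1.5],"twist":0,"grip":12},{"slide":[0,0,1.5],"twist":0,"grip":12},{"slide":[0,0,1.5],"twist":0,"grip":12},{"slide":[0,0,1.5],"twist":0,"grip":12},{"slide":[0,0,1.5],"twist":0,"grip":12},{"slide":[0,0,0],"twist":0,"grip":12}]'
python3 -c "
from h import *
pp()"
python3 -m pendant '[{"slide":[0,0,1.5],"twist":0,"grip":12},{"slide":[0,0,1.5],"twist":0,"grip":12},{"slide":[0,0,1],"twist":0,"grip":12},{"slide":[0,0,0],"twist":0,"grip":12}]'
python3 -c "
from h import *
pp()"
```

```text
time: 12.8
tcp_pos: [460.6, -49.5, 63.3]
tcp_rot: [-0.061, 0.704, 0.061, 0.705]
ft_force: [0.0, -0.7, -1.4]
grip_width: 18.8
t 12.8 tcp [460.6 -49.5  63.3] F [ 0.  -0.7 -1.4] w 18.8
[[ 0.    -0.171  0.985]
 [-0.     0.985  0.171]
 [-1.    -0.     0.   ]]
in press [-192.3   -0.6   63.3] F press [-0.1 -0.7 -1.4] yaw z vs press -0.2
time: 13.13
tcp_pos: [464.4, -48.8, 63.3]
tcp_rot: [-0.061, 0.704, 0.061, 0.705]
ft_force: [0.2, 0.7, -1.3]
grip_width: 19.0
t 13.13 tcp [464.4 -48.8  63.3] F [ 0.2  0.7 -1.3] w 19.0
[[ 0.    -0.171  0.985]
 [-0.     0.985  0.171]
 [-1.    -0.     0.   ]]
in press [-188.4   -0.6   63.3] F press [ 0.3  0.6 -1.3] yaw z vs press -0.2
```

Now through the bow-spread zone in smaller steps, watching the force.

```bash
python3 -m pendant '[{"slide":[0,0,1],"twist":0,"grip":12},{"slide":[0,0,1],"twist":0,"grip":12},{"slide":[0,0,1],"twist":0,"grip":12},{"slide":[0,0,0],"twist":0,"grip":12}]'
python3 -c "
from h import *
pp()"|grep -v '\[\['
python3 -m pendant '[{"slide":[0,0,1],"twist":0,"grip":12},{"slide":[0,0,1],"twist":0,"grip":12},{"slide":[0,0,1],"twist":0,"grip":12},{"slide":[0,0,0],"twist":0,"grip":12}]'
python3 -c "
from h import *
pp()"|grep press
```

```text
time: 13.47
tcp_pos: [467.2, -48.3, 63.3]
tcp_rot: [-0.061, 0.705, 0.061, 0.704]
ft_force: [0.2, 1.0, -1.3]
grip_width: 18.8
t 13.47 tcp [467.2 -48.3  63.3] F [ 0.2  1.  -1.3] w 18.8
 [-0.     0.985  0.171]
 [-1.     0.    -0.   ]]
in press [-185.6   -0.6   63.3] F press [ 0.4  1.  -1.3] yaw z vs press -0.2
time: 13.8
tcp_pos: [469.9, -47.8, 63.1]
tcp_rot: [-0.061, 0.705, 0.061, 0.704]
ft_force: [-1.9, 1.9, -1.0]
grip_width: 18.3
in press [-182.9   -0.5   63.1] F press [-1.5  2.1 -1. ] yaw z vs press -0.2
```

```bash
python3 -m pendant '[{"slide":[0,0,1],"twist":0,"grip":12},{"slide":[0,0,1],"twist":0,"grip":12},{"slide":[0,0,1],"twist":0,"grip":12},{"slide":[0,0,0],"twist":0,"grip":12}]'
python3 -c "
from h import *
pp()"|grep press
python3 -m pendant '[{"slide":[0,0,1],"twist":0,"grip":12},{"slide":[0,0,1],"twist":0,"grip":12},{"slide":[0,0,1],"twist":0,"grip":12},{"slide":[0,0,0],"twist":0,"grip":12}]'
python3 -c "
from h import *
pp()"|grep press
```

```text
time: 14.13
tcp_pos: [472.5, -47.4, 63.0]
tcp_rot: [-0.061, 0.705, 0.061, 0.704]
ft_force: [-4.3, 1.7, -1.9]
grip_width: 18.7
in press [-180.2   -0.5   63. ] F press [-3.9  2.4 -1.9] yaw z vs press -0.3
time: 14.47
tcp_pos: [476.1, -46.5, 63.2]
tcp_rot: [-0.061, 0.704, 0.061, 0.704]
ft_force: [-2.0, 4.6, -0.9]
grip_width: 19.2
in press [-176.5   -0.3   63.2] F press [-1.2  4.9 -0.9] yaw z vs press -0.2
```

```bash
python3 -m pendant '[{"slide":[0,0.3,1],"twist":0,"grip":12},{"slide":[0,0.2,1],"twist":0,"grip":12},{"slide":[0,0,1],"twist":0,"grip":12},{"slide":[0,0,0],"twist":0,"grip":12}]'
python3 -c "
from h import *
pp()"|grep press
python3 -m pendant '[{"slide":[0,0,1],"twist":0,"grip":12},{"slide":[0,0,1],"twist":0,"grip":12},{"slide":[0,0,1],"twist":0,"grip":12},{"slide":[0,0,0],"twist":0,"grip":12}]'
python3 -c "
from h import *
pp()"|grep press
```

```text
time: 14.8
tcp_pos: [479.0, -45.5, 63.2]
tcp_rot: [-0.061, 0.704, 0.061, 0.705]
ft_force: [-0.9, 3.8, -0.9]
grip_width: 18.8
in press [-173.4    0.2   63.2] F press [-0.2  3.9 -0.9] yaw z vs press -0.2
time: 15.13
tcp_pos: [482.4, -45.0, 63.4]
tcp_rot: [-0.061, 0.704, 0.061, 0.705]
ft_force: [-0.9, 2.4, -2.8]
grip_width: 18.8
in press [-1.70e+02  1.00e-01  6.34e+01] F press [-0.5  2.6 -2.8] yaw z vs press -0.2
```

```bash
python3 -m pendant '[{"slide":[0,0,1],"twist":0,"grip":12},{"slide":[0,0,1],"twist":0,"grip":12},{"slide":[0,0,1],"twist":0,"grip":12},{"slide":[0,0,0],"twist":0,"grip":12}]'
python3 -c "
from h import *
pp()"|grep press
python3 -m pendant '[{"slide":[0,0,1],"twist":0,"grip":12},{"slide":[0,0,1],"twist":0,"grip":12},{"slide":[0,0,1],"twist":0,"grip":12},{"slide":[0,0,0],"twist":0,"grip":12}]'
python3 -c "
from h import *
pp()"|grep press
```

```text
time: 15.47
tcp_pos: [486.0, -44.4, 63.6]
tcp_rot: [-0.061, 0.704, 0.061, 0.705]
ft_force: [-0.3, 3.7, -1.4]
grip_width: 18.8
in press [-166.4   -0.    63.6] F press [ 0.3  3.7 -1.4] yaw z vs press -0.2
time: 15.8
tcp_pos: [488.3, -44.3, 63.4]
tcp_rot: [-0.061, 0.704, 0.061, 0.705]
ft_force: [1.5, 2.9, -0.7]
grip_width: 19.2
in press [-164.1   -0.2   63.4] F press [ 2.   2.6 -0.7] yaw z vs press -0.3
```

```bash
python3 -m pendant '[{"slide":[0,0,1],"twist":0,"grip":12},{"slide":[0,0,1],"twist":0,"grip":12},{"slide":[0,0,0],"twist":0,"grip":12}]'
python3 -c "
from h import *
pp()"|grep press
python3 -m pendant '[{"slide":[0,0,1],"twist":0,"grip":12},{"slide":[0,0,1],"twist":0,"grip":12},{"slide":[0,0,0],"twist":0,"grip":12}]'
python3 -c "
from h import *
pp()"|grep press
python3 -m pendant '[{"slide":[0,0,1],"twist":0,"grip":12},{"slide":[0,0,0],"twist":0,"grip":12}]'
python3 -c "
from h import *
pp()"|grep press
```

```text
time: 16.05
tcp_pos: [489.9, -44.0, 63.3]
tcp_rot: [-0.061, 0.704, 0.061, 0.705]
ft_force: [0.9, 2.5, -1.1]
grip_width: 19.1
in press [-162.4   -0.3   63.3] F press [ 1.3  2.3 -1.1] yaw z vs press -0.3
time: 16.3
tcp_pos: [491.8, -43.8, 63.3]
tcp_rot: [-0.061, 0.705, 0.061, 0.704]
ft_force: [1.1, 0.8, -0.8]
grip_width: 18.5
in press [-160.6   -0.4   63.3] F press [ 1.2  0.6 -0.8] yaw z vs press -0.3
time: 16.47
tcp_pos: [492.7, -43.6, 63.3]
tcp_rot: [-0.061, 0.705, 0.061, 0.704]
ft_force: [-0.5, -0.2, -0.6]
grip_width: 18.4
in press [-159.6   -0.4   63.3] F press [-0.5 -0.1 -0.6] yaw z vs press -0.3
```

```bash
python3 -m pendant '[{"slide":[0,0,1],"twist":0,"grip":12},{"slide":[0,0,0],"twist":0,"grip":12}]'
python3 -c "
from h import *
pp()"|grep press
python3 -m pendant '[{"slide":[0,0,1],"twist":0,"grip":12},{"slide":[0,0,0],"twist":0,"grip":12}]'
python3 -c "
from h import *
pp()
snap('top','top4.png',(225,190,310,260),9)"|grep press
```

```text
time: 16.63
tcp_pos: [493.7, -43.4, 63.3]
tcp_rot: [-0.061, 0.705, 0.061, 0.704]
ft_force: [1.2, 1.0, -0.7]
grip_width: 18.8
in press [-158.6   -0.3   63.3] F press [ 1.3  0.8 -0.7] yaw z vs press -0.3
time: 16.8
tcp_pos: [494.8, -43.1, 63.3]
tcp_rot: [-0.061, 0.704, 0.061, 0.705]
ft_force: [1.0, -0.0, -0.4]
grip_width: 18.9
in press [-157.5   -0.2   63.3] F press [ 1.  -0.2 -0.4] yaw z vs press -0.3
```

View pics/top4.png

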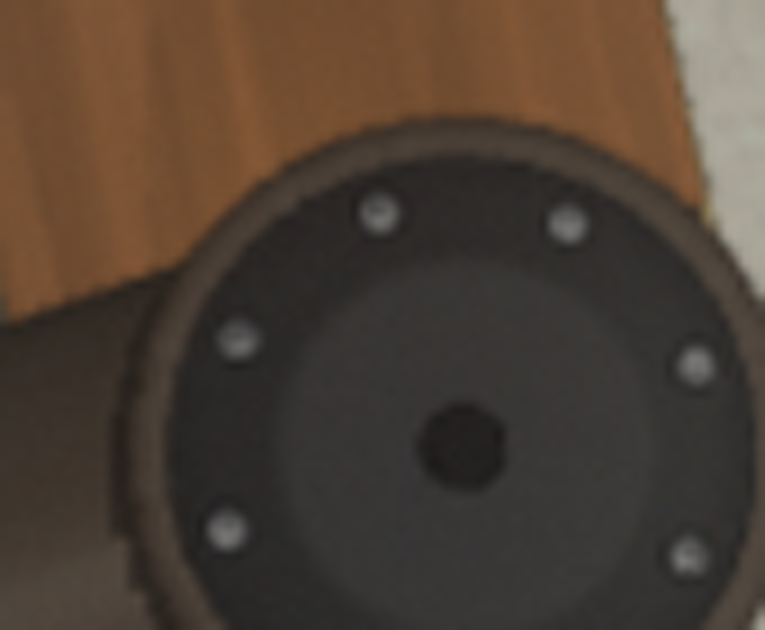

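The arm hides the post in the top view. I'll feel gently for the coil stop, then back off to home.

```bash
python3 -m pendant '[{"slide":[0,0,1],"twist":0,"grip":12},{"slide":[0,0,0],"twist":0,"grip":12}]'
python3 -c "
from h import *
pp()"|grep press
python3 -m pendant '[{"slide":[0,0,0.7],"twist":0,"grip":12},{"slide":[0,0,0],"twist":0,"grip":12}]'
python3 -c "
from h import *
pp()"|grep press
```

```text
time: 17.02
tcp_pos: [495.8, -42.9, 63.3]
tcp_rot: [-0.061, 0.704, 0.061, 0.705]
ft_force: [0.2, -0.4, 0.3]
grip_width: 18.8
in press [-156.5   -0.2   63.3] F press [ 0.2 -0.4  0.3] yaw z vs press -0.2
time: 17.18
tcp_pos: [496.4, -42.8, 63.3]
tcp_rot: [-0.061, 0.704, 0.061, 0.705]
ft_force: [-0.1, -0.4, -0.4]
grip_width: 18.8
in press [-155.8   -0.2   63.3] F press [-0.1 -0.3 -0.4] yaw z vs press -0.2
```

```bash
python3 -m pendant '[{"slide":[0,0,0.7],"twist":0,"grip":12},{"slide":[0,0,0],"twist":0,"grip":12}]' | grep ft
python3 -m pendant '[{"slide":[0,0,0.7],"twist":0,"grip":12},{"slide":[0,0,0],"twist":0,"grip":12}]'
python3 -c "
from h import *
pp()"|grep press
```

```text
ft_force: [-0.2, 0.3, -0.2]
time: 17.52
tcp_pos: [497.1, -42.7, 63.1]
tcp_rot: [-0.061, 0.705, 0.061, 0.704]
ft_force: [-2.1, 0.1, 0.4]
grip_width: 18.6
in press [-155.1   -0.2   63.1] F press [-2.1  0.4  0.4] yaw z vs press -0.3
```

```bash
python3 -m pendant '[{"slide":[0,0,-1.6],"twist":0,"grip":12},{"slide":[0,0,-1.8],"twist":0,"grip":12},{"slide":[0,0,0],"twist":0,"grip":12},{"slide":[0,0,0],"twist":0,"grip":12}]'
python3 -c "
from h import *
pp()"|grep press
python3 -m pendant '[{"slide":[0,0,0],"twist":0,"grip":26},{"slide":[0,0,0],"twist":0,"grip":36},{"slide":[0,0,0],"twist":0,"grip":50},{"slide":[0,0,0],"twist":0,"grip":50},{"slide":[0,0,0],"twist":0,"grip":50}]'
```

```text
time: 17.85
tcp_pos: [494.4, -43.1, 63.4]
tcp_rot: [-0.061, 0.704, 0.061, 0.705]
ft_force: [0.4, 0.4, -1.0]
grip_width: 18.7
in press [-157.9   -0.2   63.4] F press [ 0.5  0.3 -1. ] yaw z vs press -0.2
time: 18.27
tcp_pos: [494.4, -43.1, 63.3]
tcp_rot: [-0.061, 0.704, 0.061, 0.705]
ft_force: [-0.0, 0.6, -0.1]
grip_width: 49.6
```

Released. Now I'll lift straight up, back away sideways and look.

```bash
python3 -m pendant '[{"slide":[-10,0,0],"twist":0,"grip":50},{"slide":[-25,0,0],"twist":0,"grip":50},{"slide":[-35,0,0],"twist":0,"grip":50},{"slide":[-35,0,0],"twist":0,"grip":50},{"slide":[-20,-30,0],"twist":0,"grip":50},{"slide":[0,-40,0],"twist":0,"grip":50},{"slide":[0,-40,0],"twist":0,"grip":50},{"slide":[0,-40,0],"twist":0,"grip":50}]'
python3 -m pendant '[{"slide":[0,-40,0],"twist":0,"grip":50},{"slide":[0,-40,0],"twist":0,"grip":50},{"slide":[0,-30,0],"twist":0,"grip":50},{"slide":[0,0,0],"twist":0,"grip":50},{"slide":[0,0,0],"twist":0,"grip":50}]'
python3 - <<'E'
from h import *
pp()
a=read_camera('top');b=read_camera('scene')
t=cv2.cvtColor(a,cv2.COLOR_RGB2BGR);s=cv2.cvtColor(b,cv2.COLOR_RGB2BGR)
cv2.imwrite('pics/top5.png',t);cv2.imwrite('pics/scene5.png',s)
c=cv2.resize(t[205:280,240:300],None,fx=7,fy=7,interpolation=cv2.INTER_CUBIC)
O,M,_=press();u,v=w2px('scene',O+M@[-125,0,55]).astype(int)
d=cv2.resize(s[v-35:v+35,u-25:u+25],(375,525),interpolation=cv2.INTER_CUBIC)
cv2.imwrite('pics/fin.png',np.hstack([c,d]))
# bystanders changed?
t0=cv2.imread('pics/top.png')
for n,(x,y) in dict(tape=(122,284),loupe=(113,183),cup=(428,157)).items(): print(n,cv2.absdiff(t0,t)[y-25:y+25,x-25:x+25].mean().round(2))
E
```

```text
time: 18.93
tcp_pos: [520.4, -192.3, 189.3]
tcp_rot: [-0.061, 0.704, 0.061, 0.705]
ft_force: [1.2, 0.4, -1.1]
grip_width: 49.9
time: 19.35
tcp_pos: [538.4, -300.9, 187.3]
tcp_rot: [-0.06, 0.705, 0.06, 0.704]
ft_force: [-0.3, 0.5, -0.9]
grip_width: 50.4
t 19.35 tcp [ 538.4 -300.9  187.3] F [-0.3  0.5 -0.9] w 50.4
[[-0.001 -0.168  0.986]
 [ 0.     0.986  0.168]
 [-1.     0.001 -0.001]]
in press [-159.8 -261.7  187.3] F press [-0.2  0.5 -0.9] yaw z vs press -0.4
tape 47.71
loupe 48.85
cup 42.37
```

View pics/fin.png

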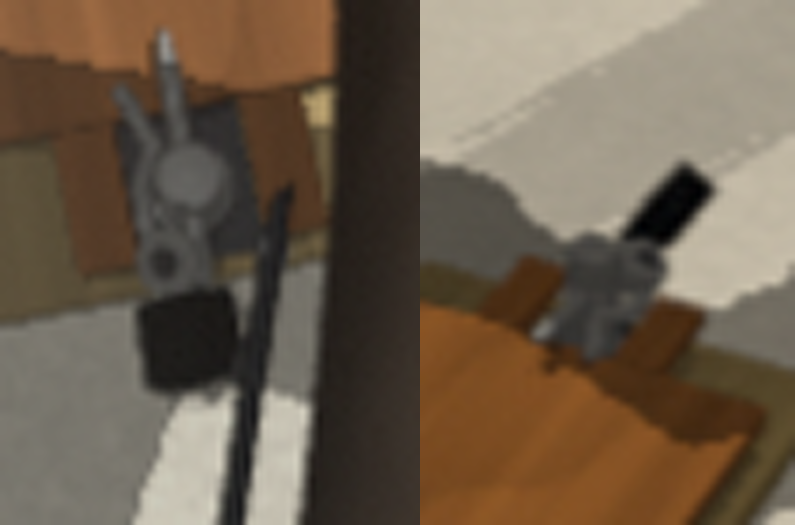

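The last view shows the leg tip coming out behind the post at crop pixel (165,45). The bow lies round the post's left side and the coil sits just in front of it. The image difference at the bystanders looks like a change in lighting, so I'll check their positions by normalised correlation and then hand in.

```bash
python3 - <<'E'
from h import *
a=cv2.imread('pics/top.png',0);b=cv2.imread('pics/top5.png',0)
for n,(x,y) in dict(tape=(122,284),loupe=(113,183),cup=(428,157)).items():
    r=cv2.matchTemplate(b[y-30:y+30,x-30:x+30],a[y-20:y+20,x-20:x+20],cv2.TM_CCOEFF_NORMED);_,m,_,l=cv2.minMaxLoc(r);print(n,'shift',np.array(l)-10,round(m,2))
print(get_obs()['time']); ctrl.job_done()
E
```

```text
tape shift [0 0] 1.0
loupe shift [0 0] 1.0
cup shift [ 1 -5] 0.39
19.45
the job is handed in; nothing more can be done
```

The press is closed and locked, and I handed the job in at about 19.5 s of the 72 s allowed.

- **Board:** I pressed it down until it stopped with its top at 45 mm, which is fully closed. The push peaked at about 18 N.
- **Cotter:** I took it by the grip and pushed the leg through the hole in small steps. Along the way I gave way about 0.5 mm sideways. The highest contact force I read was about 5 N.
- **Snap:** The push peaked, dropped and turned into a slight pull, then went to zero. I felt the coil stop lightly at about 2 N, backed off about 3 mm to home and let go.

**Last checks:**
- The final picture shows the leg out behind the post, the bow around its side and the gripper clear.
- The tape and loupe had not shifted at all in the image check.
- The cup check was inconclusive: the match was poor (0.39), probably because the arm or its shadow was over the cup in that picture. The gripper stayed well away from the cup throughout, but I have no image confirming it is where it was.

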